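Lock the bayonet cap into the slanted neck of the grain hopper

ROBOT

A 6-joint arm with a two-finger parallel gripper is mounted at the origin on a cart in front of the work surface, level with it; the furniture and walls round the work are solid. World frame = base frame: x ahead of the robot, y to its left, z up, the work surface at z = 0. Lengths are in m, angles in degrees, forces in N, time in s.
With the tool pointing down it reaches from about 0.4 to 0.825 m from the base axis. Payload 7 kg.
Tool frame: the origin (TCP) lies midway between the tips of the shut fingers; the grasp point (between the pads) lies 19 mm behind it; z points along the fingers, y is the line along which they close (so a half turn about z gives the same grasp; the last joint's range is limited). The gripper opens to 88 mm and grips with 3 to 60 N. Pads are 19 mm wide; open, the fingers measure 130 mm over their backs; the gripper's body (78 mm by 193 mm) begins 47 mm behind the grasp point.
Start: joints at [85.892, 20.546, 0.682, 0, -70.136, -16.507], TCP at [0.238, 0.632, 0.227] pointing down, gripper open.
Joint ranges: [-176.03, 176.03], [-82.01, 121.73], [-58.28, 71.71], [-173.87, 95.51], [-174.79, -0.11], [-173.66, 173.66]. Speed limits (degrees/s): [136.94, 136.94, 172.46, 180, 180, 180].

INTERFACE

Orientations are given as [roll, pitch, yaw] about the fixed x, y, z axes, in that order (R = Rz(yaw) Ry(pitch) Rx(roll)).
In Python, from plant import ctrl gives the robot as it stands. The module is installed in compiled form; this text tells all that it offers.
- The arm moves only by the tool play_rows, never from a script. Its argument "commands" is a list that holds one entry, the list of rows, each a list of 7 numbers: the turn, a rotation vector about the tool's x, y, z in rad, then the shift along the tool's x, y, z in cm, then the finger opening in cm, from 0 to 8.76. In form: [[[ax, ay, az, x, y, z, grip], ...]]. A call has 1 to 8 rows; each row is the pose to reach, as a shift and turn from the pose commanded when the call began, along the tool's axes at that moment; what a row does not reach only later rows make up. A row lasts 1/12 s, in which the tool goes at most 41.7 mm and 7.16 degrees, less where a joint would pass 70% of its speed; a pose out of reach is approached as far as the arm can. A call with a gripper value outside its range is refused whole. The fingers move at their own pace and stop on an object; the grip force is fixed at half the most. Time passes only in rows, so rows that repeat a pose let the fingers close. It gives the time, the measured TCP pose, the force, the opening and the grip force at its end, in the units of the state.
- ctrl.get_obs(): the state, without advancing time (a new reading comes with each control period).
- ctrl.snapshot(name): name is "scene" or "top" or "wrist"; returns a dict with "color" (420x560x3 uint8, red, green, blue), "camera_matrix" (3x3 intrinsics, pixels), "origin" and "rotation" of the camera in the world; the wrist camera has in their place "hand_eye" (4x4, takes a point from camera to tool coordinates, whose origin is the TCP and whose axes are the flange's). Camera axes: x right, y down, z forward; pixel columns grow to the right and rows downward; lengths in m; the calibration is good to about 2 mm. A picture is of the moment at which its call begins: read the wrist's pose just before it. There is no depth.
- ctrl.close_job(): hands the job in; it is judged then, once.
Trained networks look in a picture, given as the dict that the camera call returned (one of the last four; its "shot" number tells which), for a name from the list of things; names that differ only in an ending like _2 or _b are one class to them, and where a whole thing is asked for, a point or a joint stands for the part that bears it (a point fixed in the world has none). Each returns a list of dicts, best first, with "conf" (0 to 1); they miss things now and then, are a little off and sometimes report something else, mostly with a low value. They report only what shows in the picture. A call takes as long as a camera call. They do not tell look-alikes from the thing itself.
- ctrl.find_in(picture, name): "bbox" ([left, top, width, height] in pixels, round what is visible of it).
The state is a dict: "clock": time; "joint_pos": joint angles; "qvel": joint speeds; "tau": joint torques, N m; "tool_pos": TCP position; "orientation": TCP orientation; "force": force on the tool from outside, world axes, zero at the start; "moment": the same for the moment, N m; "opening": finger opening in m; "gripper_force": force on a finger pad.
Only numpy, scipy, OpenCV 4.12 (cv2) and the standard library are available. Lean on these libraries where they do the work, as an engineer would, in place of code of your own. Each camera call takes 0.05 s, during which the arm holds its last target. There are 200 camera calls.

TASK

Close the grain hopper with its bayonet cap, which stands loose on the worktop: put the cap squarely into the slanted filler neck, find the two keyways with its lugs, press it in against the sprung seal, turn it clockwise about a quarter turn to the stop, and let go so that it springs up into its locked seat. The keyways' exact angle has to be seen or felt. Do not push aside or knock over the tins, jars, mill and carton standing around.

Things in the scene. Friction and masses are not known exactly. Their poses are not given: they have to be found in the camera images.
- cap: Loose black bayonet cap, 79 mm tall, about 0.2 kg, upright on the worktop. Origin: centre of its underside; z up its axis to the wing, x along the wing. Round plug 52 mm across up to z = 32 (foot chamfered over 5 mm); then a round rim 72 mm across, z = 32 to 39. Two opposed lugs on the plug along +x and -x, in line with the wing, reach 36 mm from the axis, 14 mm wide, z = 8 to 18.
- cap_wing (a point): Middle of the cap's flat upright wing, the part to grip, 60 mm above the cap's underside on its axis. The wing is 60 mm long (cap x), 20 mm thick (cap y) and stands 40 mm above the rim, z = 39 to 79 of the cap. Axes as the cap's.
- hopper: Fixed white grain hopper: a wedge-shaped box 200 x 170 mm, 141 mm tall at the back, its sloping top falling to 62 mm at the front; the filler neck stands 52 mm out of the slope. Origin: centre of its underside, x to its back, z up. It stands turned, so that its front and the neck face left and towards the robot.
- neck: Round filler neck, 92 mm across. Origin: centre of its mouth, level with the face of the aluminium collar set in it. z: the neck's axis, out of the mouth, leaning 27 degrees from vertical to the hopper's front; y level; x up the slope. The bore is 56 mm (2 mm play round the plug). With the lugs off the keyways they rest on the collar's face: cap origin at z = -8 mm of the neck.
- keyways (a point): Same point and axes as the neck. Two opposed keyways cut the collar's 10 mm flange and pass the lugs with about 5 degrees of play either way. They lie along this x axis turned about z by up to 32 degrees either way; the angle changes from start to start, is not reported and must be seen or felt. The collar is stiff: it does not turn under the hand.
- neck_full (a point): Point on the neck's axis, 32 mm inside the mouth, where the cap's origin is when pressed fully in (its rim meets the collar: hard stop). A sprung seal plate is met with the cap 12 mm in (4 N), 9 N at 24 mm, 12 N at 32 mm. From 28 mm on the lugs are clear below the flange; held at 29 to 32 mm the cap turns clockwise (looking into the mouth), not anticlockwise. Axes as the neck's.
- neck_locked (a point): Point on the neck's axis, 24 mm inside the mouth, where the cap's origin is when locked. Turned 80 degrees clockwise from the keyways (a stop follows 5 degrees on) and let go, the cap is lifted 4 mm by the spring into notches under the flange. Elsewhere under the flange it stays 28 mm in, not locked; at the keyways it is pushed back out to 12 mm. Axes as the neck's.
- squat_tin: Bystander: squat food tin, 75 mm across, 58 mm tall, standing on the worktop. Origin: centre of its underside.
- flat_tin: Bystander: flat rectangular fish tin, 63 x 105 mm, 24 mm tall, standing on the worktop. Origin: centre of its underside.
- spread_jar: Bystander: glass jar of spread with a dark screw lid, 70 mm across, 112 mm tall, standing on the worktop. Origin: centre of its underside.
- spice_jar: Bystander: spice jar, 45 mm across, 106 mm tall, standing on the worktop. Origin: centre of its underside.
- pepper_mill: Bystander: turned wooden pepper mill, 58 mm across, 170 mm tall, standing on the worktop. Origin: centre of its underside.
- tea_box: Bystander: carton, 73 x 132 mm, 93 mm tall, standing on the worktop. Origin: centre of its underside.
- clip_jar: Bystander: clip-top glass jar of beans, 86 x 100 mm, 145 mm tall, standing on the worktop. Origin: centre of its underside.
There are look-alikes about, which are no part of the job. What is shaped like the cap but blue or pink is not meant.

How it is judged (in metres and radians):
On the way:
1. the cap is in the neck, pressed in against the spring so that its lugs are below the collar's flange (z of cap in the frame of neck below -0.0275 m and distance between cap and neck below 0.036 m and angle between the z axis of cap and the z axis of neck, either way round below 0.15 rad), for 0.05 s.
At the end, for the whole second after the job is handed in: The cap sits at rest, let go, locked in the neck: its origin 21.5 to 26.3 mm inside the mouth (sprung up into the notches), within 6 mm of the neck's axis in x and in y, its axis within 0.1 rad of the neck's (z of cap in the frame of neck between -0.0263 and -0.0215 m and x of cap in the frame of neck between -0.006 and 0.006 m and y of cap in the frame of neck between -0.006 and 0.006 m and angle between the z axis of cap and the z axis of neck, either way round below 0.1 rad and linear speed of cap below 0.01 m/s); the robot touches nothing.
It fails at once if a bystander is moved by more than 30 mm or tipped over (distance of any of squat_tin, flat_tin, spread_jar, spice_jar, pepper_mill, tea_box, clip_jar from where it was at the start of the episode above 0.03 m or angle between any of squat_tin, flat_tin, spread_jar, spice_jar, pepper_mill, tea_box, clip_jar's own z axis and vertical above 0.5 rad).
It also fails if it takes over 61 s, if anything falls off the work surface, if the arm or the gripper's body presses on something with over 40 N, if the wrist force passes 120 N, or if a joint passes its speed limit or range.

## Working session

There is one attempt and no reset: what is moved stays moved. The work goes in short steps, Python scripts to look and compute and a tool call to move; the robot and the scene stay as the last step left them, time stands still between calls to the robot, and variables do not carry over. Pictures are saved under pics/ and viewed, at most 10 in all, crops included, and the job is handed in when it is done.

Besides the shell and the picture viewer there is one more tool, called after ">>>" as name(argument=value, ...) on one line, values as JSON. play_rows: Moves the arm, as the interface text tells. Its arguments: {"type":"object","properties":{"commands":{"type":"array","items":{"type":"array","items":{"type":"array","items":{"type":"number"}}}}},"required":["commands"]}

```bash
mkdir -p pics
cat > h.py <<'E'
import numpy as np, cv2
from scipy.spatial.transform import Rotation as R
from plant import ctrl
def save(s,n): cv2.imwrite('pics/'+n,s['color'][:,:,::-1])
def ray(s,u,v):
    d=np.linalg.inv(s['camera_matrix'])@[u,v,1]; return np.array(s['origin']),np.array(s['rotation'])@d
def atz(s,u,v,z):
    o,d=ray(s,u,v); return o+d*(z-o[2])/d[2]
def proj(s,p):
    q=np.array(s['rotation']).T@(np.array(p)-s['origin']); q=np.array(s['camera_matrix'])@q; return q[:2]/q[2]
def wrist(st,s):
    T=np.eye(4); T[:3,:3]=R.from_euler('xyz',st['orientation'],degrees=True).as_matrix(); T[:3,3]=st['tool_pos']
    M=T@np.array(s['hand_eye']); s['origin']=M[:3,3]; s['rotation']=M[:3,:3]; return s
E
python3 - <<'E'
from h import *
st=ctrl.get_obs(); print(st)
ss=[]
for n in ['scene','top']:
    s=ctrl.snapshot(n); save(s,n+'0.png')
    for k in ['cap','cap_wing','hopper','neck','squat_tin','flat_tin','spread_jar','spice_jar','pepper_mill','tea_box','clip_jar']:
        print(n,k,[(np.round(f['bbox']).tolist(),round(f['conf'],2)) for f in ctrl.find_in(s,k)[:4]])
    print(s['origin'],s['rotation'],s['camera_matrix'])
s=ctrl.snapshot('wrist'); save(s,'w0.png'); print(s['hand_eye'],s['camera_matrix'])
E
```

```text
{'clock': 0.0, 'joint_pos': array([ 8.58908584e+01,  2.05900329e+01,  6.34123128e-01, -1.95441051e-02,
       -7.01355631e+01, -1.65090945e+01]), 'qvel': array([ 0.01237853, -0.04517355, -0.02907043, -0.05268743, -0.04225559,
        0.0579225 ]), 'tau': array([ 1.95192308e-05, -5.82722104e+01,  2.93058532e+01,  6.99723333e+00,
        7.06657040e-03, -1.64618368e-04]), 'tool_pos': array([0.23752682, 0.63131   , 0.22564298]), 'orientation': array([ 1.79907077e+02, -8.38067217e-03, -2.06248849e+01]), 'force': array([0.57035421, 0.43188789, 0.4612235 ]), 'moment': array([-0.00096891,  0.0034112 , -0.00992141]), 'gripper_force': 0.0, 'opening': 0.08763741388481411}
scene cap [([264.0, 206.0, 16.0, 19.0], 0.75), ([228.0, 190.0, 19.0, 24.0], 0.74), ([248.0, 229.0, 25.0, 23.0], 0.69), ([182.0, 160.0, 10.0, 18.0], 0.52)]
scene cap_wing [([224.0, 193.0, 22.0, 23.0], 0.79), ([264.0, 207.0, 16.0, 18.0], 0.75), ([177.0, 159.0, 19.0, 19.0], 0.68), ([194.0, 179.0, 17.0, 19.0], 0.52)]
scene hopper [([310.0, 214.0, 58.0, 49.0], 0.94)]
scene neck [([315.0, 225.0, 35.0, 22.0], 0.62)]
scene squat_tin 
[... 1442 characters left out ...]
 tea_box [([166.0, 181.0, 44.0, 46.0], 0.97)]
top clip_jar [([389.0, 127.0, 34.0, 34.0], 0.78)]
[-0.06309387  0.3293949   1.61794402] [-157.7925382    -0.52190365 -110.21683735] [[485.75817503   0.         275.82313549]
 [  0.         485.75817503 214.76349893]
 [  0.           0.           1.        ]]
[[ 1.88030998e-03 -9.67514710e-01 -2.52807733e-01  6.71037974e-02]
 [ 9.99998089e-01  1.68400068e-03  9.92892708e-04  4.42940617e-04]
 [-5.34909907e-04 -2.52809117e-01  9.67516028e-01 -1.57141850e-01]
 [ 0.00000000e+00  0.00000000e+00  0.00000000e+00  1.00000000e+00]] [[314.3530351    0.         284.76565609]
 [  0.         314.3530351  209.28939838]
 [  0.           0.           1.        ]]
```

Run:
```python
import cv2,numpy as np
a=cv2.imread('pics/top0.png')[110:310,90:440]; 
cv2.imwrite('pics/t1.png',cv2.resize(a,(800,457),interpolation=cv2.INTER_CUBIC))
a=cv2.imread('pics/scene0.png')[140:330,160:460]; w=cv2.imread('pics/w0.png')
cv2.imwrite('pics/s1.png',cv2.resize(a,(800,507),interpolation=cv2.INTER_CUBIC))
```

```text
(no output)
```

View pics/t1.png

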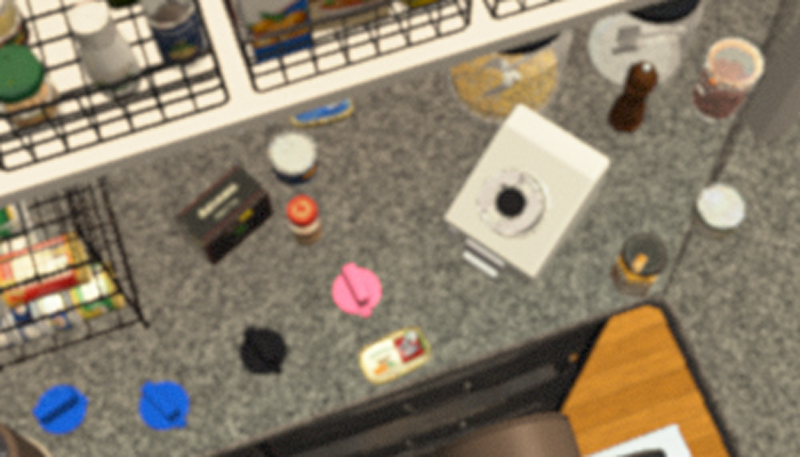

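View pics/s1.png

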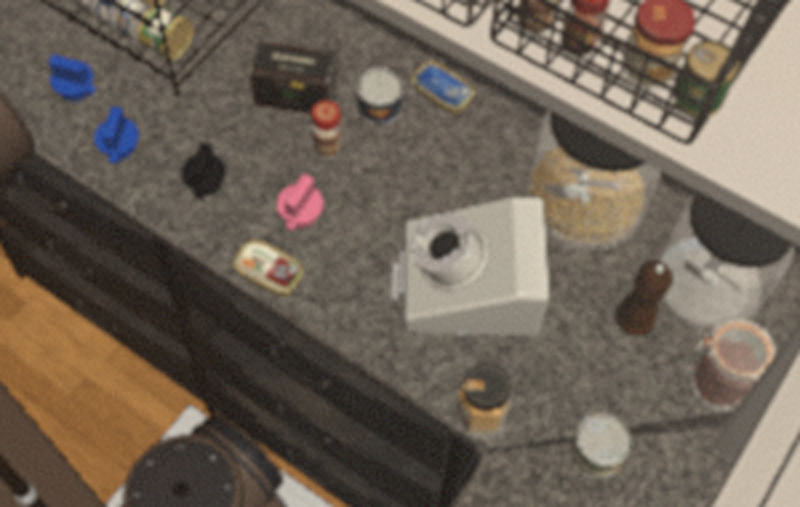

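View pics/w0.png

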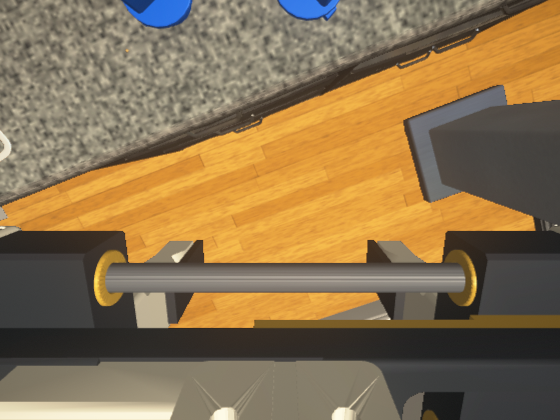

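```bash
sed -i 's/^def save/def fix(s):\n    s["rotation"]=R.from_euler("xyz",s["rotation"],degrees=True).as_matrix(); return s\ndef save/' h.py
python3 - <<'E'
from h import *
from scipy.optimize import least_squares
T=fix(dict(origin=np.array([-0.06309387,0.3293949,1.61794402]),rotation=[-157.7925382,-0.52190365,-110.21683735],camera_matrix=np.array([[485.758,0,275.823],[0,485.758,214.763],[0,0,1]])))
S=fix(dict(origin=np.array([-0.21122891,-0.40712288,1.57597064]),rotation=[-148.39622671,0.40199139,-54.1669064],camera_matrix=np.array([[434.588,0,292.0359],[0,434.588,213.916],[0,0,1]])))
t=lambda x,y:(90+x*350/800,110+y*200/457)
c=lambda x,y:(160+x*.375,140+y*.375)
print('cap',atz(T,*t(264,350),.04),atz(S,*c(204,172),.04))
print('wing',[atz(T,*t(*p),.075) for p in[(250,333),(280,370)]],[atz(S,*c(*p),.075) for p in [(205,150),(203,192)]])
# hopper pts: back-top 2, front-top 2
obs=[(T,t(523,105),0),(T,t(609,160),1),(T,t(445,215),2),(T,t(535,278),3),(S,c(543,198),4),(S,c(547,297),1),(S,c(408,320),3),(S,c(406,218),2)]
print([atz(s,*p,.141 if k in(0,1,4)else .062) for s,p,k in obs])
L=np.array([[.1,.085,.141],[.1,-.085,.141],[-.1,.085,.062],[-.1,-.085,.062]])
def f(p):
    r=[]
    for s,q,k in obs:
        if k==4:k=0
        w=np.array([p[0],p[1],0])+R.from_euler('z',p[2]).apply(L[k]); r+=list(proj(s,w)-q)
    return r
for y0 in np.arange(0,6.3,1.0):
    r=least_squares(f,[.7,.0,y0],loss='soft_l1'); print(r.cost,r.x[:2],np.degrees(r.x[2])%360)
b=min((least_squares(f,[.7,.0,y],loss='soft_l1') for y in np.arange(0,6.3,.7)),key=lambda r:r.cost); print(np.round(f(b.x),1))
H=R.from_euler('z',b.x[2])
# neck mouth centre: slide along slope
for sl in (.06,.08,.09,.1):
    a=np.radians(27);m=np.array([-.1+sl*np.cos(a),0,.062+sl*np.sin(a)])+.052*np.array([-np.sin(a),0,np.cos(a)])
    w=np.array([b.x[0],b.x[1],0])+H.apply(m); pt=proj(T,w);ps=proj(S,w)
    print(sl,w,((pt[0]-90)*800/350,(pt[1]-110)*457/200),((ps[0]-160)/.375,(ps[1]-140)/.375))
K=['squat_tin','flat_tin','spread_jar','spice_jar','pepper_mill','tea_box','clip_jar']
for n,u,v,h in [('squatR',403,203,.058),('spread',372,219,.11),('spice',222,200,.1),('mill',370,141,.17),('flat',262,265,.024),('tea',188,200,.09),('clip',406,137,.14),('whitetin',218,177,.06),('pink',246,236,.04)]: print(n,atz(T,u,v,h).round(3))
E
```

```text
cap [0.45225444 0.37663094 0.04      ] [0.45034116 0.37231719 0.04      ]
wing [array([0.47225003, 0.38708739, 0.075     ]), array([0.40455211, 0.36285247, 0.075     ])] [array([0.46772189, 0.3794448 , 0.075     ]), array([0.4063399 , 0.33254927, 0.075     ])]
[array([ 0.65336979, -0.10722075,  0.141     ]), array([ 0.52395914, -0.19225826,  0.141     ]), array([0.5552829 , 0.05357919, 0.062     ]), array([ 0.41325901, -0.03667942,  0.062     ]), array([ 0.65870063, -0.10825698,  0.141     ]), array([ 0.52399217, -0.19528905,  0.141     ]), array([ 0.41623934, -0.04018381,  0.062     ]), array([0.55520775, 0.05859089, 0.062     ])]
8.151156131399485 [ 0.5376871  -0.07182502] 303.1837077395091
8.151156131382068 [ 0.5376871  -0.07182502] 303.1837113606583
8.15115613141457 [ 0.5376871  -0.07182502] 303.1837061185495
8.15115613138186 [ 0.5376871  -0.07182502] 303.18371157787936
8.151156131384651 [ 0.5376871  -0.07182502] 303.1837103867892
8.151156131381402 [ 0.5376871  -0.07182502] 303.1837118408382
8.151156131417501 [ 0.53768711 -0.07182501] 303.1837188819212
[-0.6 -2.6  3.  -0.2 -1.2  
[... 283 characters left out ...]
10.1834158490665), np.float64(202.17949343654607)) (np.float64(439.94597581891395), np.float64(241.80394171003476))
0.09 [ 0.51392393 -0.03548853  0.14919148] (np.float64(513.9448922246503), np.float64(196.42153511836207)) (np.float64(446.4482286572652), np.float64(240.457386359739))
0.1 [ 0.51880063 -0.04294554  0.15373139] (np.float64(517.7131574689735), np.float64(190.65318459793488)) (np.float64(452.98342767855485), np.float64(239.10400816511356))
squatR [ 0.419 -0.339  0.058]
spread [ 0.385 -0.194  0.11 ]
spice [0.628 0.256 0.1  ]
mill [ 0.633 -0.286  0.17 ]
flat [0.385 0.199 0.024]
tea [0.672 0.365 0.09 ]
clip [ 0.619 -0.425  0.14 ]
whitetin [0.736 0.24  0.06 ]
pink [0.497 0.217 0.04 ]
```

```bash
cat >> h.py <<'E'
def rel(pos,Rt,P0=None,R0=None):
    st=ctrl.get_obs()
    if R0 is None: R0=R.from_euler('xyz',st['orientation'],degrees=True)
    if P0 is None: P0=st['tool_pos']
    return np.r_[(R0.inv()*Rt).as_rotvec(), R0.inv().apply(np.array(pos)-P0)*100].round(3)
E
python3 - <<'E'
from h import *
print(rel([.451,.374,.2],R.from_euler('xyz',[180,0,28],degrees=True),[.238,.632,.227],R.from_euler('xyz',[180,0,-20.6],degrees=True)))
E
```

```text
[ 0.     0.    -0.848 29.016 16.656  2.7  ]
```

>>> play_rows(commands=[[[0,0,-0.12,4.2,2.4,0.4,8.7],[0,0,-0.24,8.3,4.8,0.8,8.7],[0,0,-0.36,12.4,7.1,1.2,8.7],[0,0,-0.48,16.6,9.5,1.6,8.7],[0,0,-0.6,20.7,11.9,2,8.7],[0,0,-0.72,24.9,14.3,2.4,8.7],[0,0,-0.84,29,16.66,2.7,8.7],[0,0,-0.848,29,16.66,2.7,8.7]]])

```text
clock: 1.92
tool_pos: [0.4491, 0.3749, 0.2]
orientation: [-180.0, -0.0, 28.4]
force: [0.1, -0.5, -0.2]
opening: 0.087
gripper_force: 0.0
```

>>> play_rows(commands=[[[0,0,0,0,0,0,8.7]]])

```text
clock: 2.0
tool_pos: [0.451, 0.3712, 0.1994]
orientation: [179.9, 0.1, 27.8]
force: [-1.4, 1.1, 0.0]
opening: 0.0866
gripper_force: 0.0
```

Run:
```python
from h import *
st=ctrl.get_obs(); s=wrist(st,ctrl.snapshot('wrist')); save(s,'w1.png'); print(st['clock'],st['tool_pos'],st['orientation'],st['joint_pos'],st['force'])
np.save('w1.npy',np.r_[s['origin'],s['rotation'].ravel()])
print(ctrl.find_in(s,'cap'))
```

```text
2.0 [0.4509642  0.37121645 0.19939774] [1.79934224e+02 6.93776696e-02 2.77861141e+01] [ 5.86440565e+01  1.32099836e+01 -1.33252984e+01  2.33201588e-02
 -6.35580139e+01  5.91316962e+01] [-1.42185813  1.08004241  0.00357822]
[{'bbox': [397.9, 188.4, 75.4, 76.5], 'conf': 0.98}, {'bbox': [86.1, 107.0, 76.6, 71.1], 'conf': 0.74}, {'bbox': [0.0, 0.0, 55.9, 65.4], 'conf': 0.72}, {'bbox': [242.7, 153.4, 67.0, 79.0], 'conf': 0.71}]
```

View pics/w1.png

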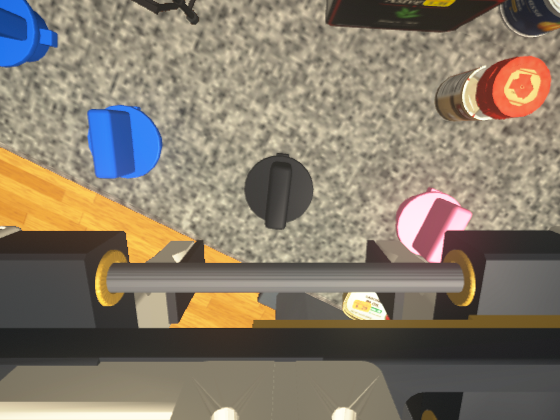

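Run:
```python
from h import *
a=np.load('w1.npy'); s=dict(origin=a[:3],rotation=a[3:].reshape(3,3),camera_matrix=np.array([[314.353,0,284.766],[0,314.353,209.289],[0,0,1]]))
for p in [(279,189)]: print('rim',atz(s,*p,.039))
p=atz(s,283,165,.079);q=atz(s,276,226,.079);print('wing',p,q,(p+q)/2,np.degrees(np.arctan2(*(p-q)[1::-1])),np.linalg.norm(p-q))
c=(p+q)/2
im=cv2.imread('pics/w1.png')[145:240,235:325]; cv2.imwrite('pics/w1c.png',cv2.resize(im,None,fx=6,fy=6,interpolation=cv2.INTER_CUBIC))
```

```text
rim [0.45292288 0.37872547 0.039     ]
wing [0.4808155  0.38859385 0.079     ] [0.42799975 0.36805747 0.079     ] [0.45440763 0.37832566 0.079     ] 21.247606291410463 0.05666785227051167
```

View pics/w1c.png

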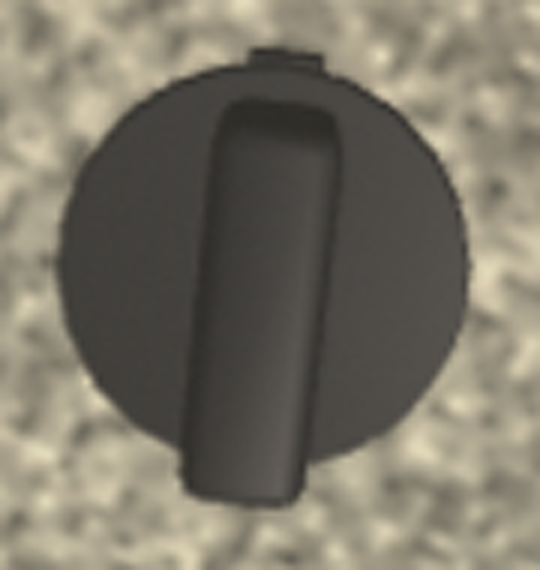

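Run:
```python
from h import *
st=ctrl.get_obs(); print(st['tool_pos'],st['orientation'],st['qvel'])
print(rel([.4535,.3785,.1],R.from_euler('xyz',[180,0,22],degrees=True),[.451,.374,.2],R.from_euler('xyz',[180,0,28],degrees=True)))
```

```text
[0.4492858  0.37494151 0.19990299] [-1.79997806e+02 -6.56641536e-03  2.77725675e+01] [ 2.57417118  0.18541272  0.74157738 -0.15996615 -0.00729688 -0.85495349]
[-0.    -0.     0.105  0.432 -0.28  10.   ]
```

>>> play_rows(commands=[[[0,0,0.05,0.2,-0.1,2,8.7],[0,0,0.105,0.43,-0.28,5,8.7],[0,0,0.105,0.43,-0.28,8,8.7],[0,0,0.105,0.43,-0.28,10,8.7],[0,0,0.105,0.43,-0.28,10,8.7],[0,0,0.105,0.43,-0.28,10,8.7]]])

```text
clock: 2.6
tool_pos: [0.45, 0.3814, 0.0994]
orientation: [179.9, 0.1, 22.0]
force: [-0.0, 0.6, 1.6]
opening: 0.0869
gripper_force: 0.0
```

Run:
```python
from h import *
st=ctrl.get_obs(); s=wrist(st,ctrl.snapshot('wrist')); save(s,'w2.png'); print(st['clock'],st['tool_pos'],st['orientation'],st['qvel'])
g=s['color'].astype(int).sum(2); m=((g<260)).astype(np.uint8); m[236:]=0
n,l,stt,c=cv2.connectedComponentsWithStats(m); 
for i in range(1,n):
    if stt[i,4]>500: print(stt[i],c[i])
im=s['color'][90:270,190:380,::-1]; cv2.imwrite('pics/w2c.png',cv2.resize(im,None,fx=3.3,fy=3.3,interpolation=cv2.INTER_CUBIC))
np.save('w2.npy',np.r_[s['origin'],s['rotation'].ravel()])
```

```text
2.6 [0.45000577 0.38143193 0.09936496] [1.79916598e+02 8.53148300e-02 2.20361392e+01] [-0.28162646 -1.98466222  2.17060907  0.73615074 -0.6046667   0.18107724]
[501  34  31  64 582] [512.54810997  78.18041237]
[532  46  28  48 805] [547.65962733  71.47329193]
[ 240  167   98   69 5033] [287.3397576  206.72302802]
[  8 230 118   6 603] [ 68.77446103 232.85074627]
[444 230 116   6 623] [501.82343499 232.74799358]
```

View pics/w2c.png

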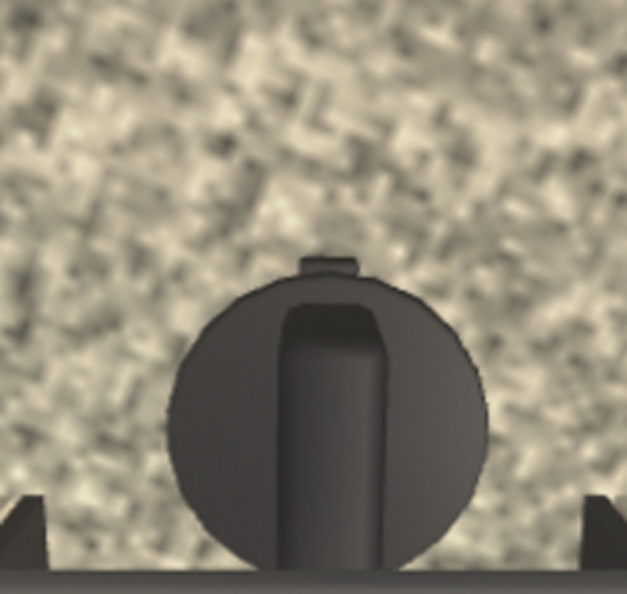

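Run:
```python
from h import *
a=np.load('w2.npy'); s=dict(origin=a[:3],rotation=a[3:].reshape(3,3),camera_matrix=np.array([[314.353,0,284.766],[0,314.353,209.289],[0,0,1]]))
print(atz(s,289.1,221.8,.039),atz(s,190+328/3.3,90+268/3.3,.018))
st=ctrl.get_obs(); print(st['tool_pos'],st['orientation'])
print(rel([.451,.379,.042],R.from_euler('xyz',[180,0,22],degrees=True),[.4535,.3785,.1],R.from_euler('xyz',[180,0,22],degrees=True)))
```

```text
[0.45183558 0.37857356 0.039     ] [0.48325026 0.39091131 0.018     ]
[0.45075872 0.38217855 0.10074581] [ 1.79996943e+02 -4.72876150e-02  2.20425990e+01]
[ 0.     0.     0.    -0.213 -0.14   5.8  ]
```

>>> play_rows(commands=[[[0,0,0,-0.2,-0.1,2,8.7],[0,0,0,-0.2,-0.1,4,8.7],[0,0,0,-0.2,-0.1,5.5,8.7],[0,0,0,-0.2,-0.1,5.8,8.7],[0,0,0,-0.2,-0.1,5.8,8.7],[0,0,0,-0.2,-0.1,5.8,1.5],[0,0,0,-0.2,-0.1,5.8,1.5],[0,0,0,-0.2,-0.1,5.8,1.5]]])

```text
clock: 3.32
tool_pos: [0.4491, 0.3819, 0.0433]
orientation: [-179.9, -0.1, 22.0]
force: [-0.2, 0.3, -0.1]
opening: 0.0725
gripper_force: 0.0
```

>>> play_rows(commands=[[[0,0,0,0,0,0,1],[0,0,0,0,0,0,1],[0,0,0,0,0,0,1],[0,0,0,0,0,0,1]]])

```text
clock: 3.65
tool_pos: [0.4485, 0.3811, 0.042]
orientation: [-180.0, -0.0, 22.0]
force: [-0.0, 0.9, 0.2]
opening: 0.0459
gripper_force: 0.0
```

>>> play_rows(commands=[[[0,0,0,0,0,0,1],[0,0,0,0,0,0,1],[0,0,0,0,0,0,1],[0,0,0,0,0,0,1],[0,0,0,0,0,0,1],[0,0,0,0,0,0,1],[0,0,0,0,0,0,1],[0,0,0,0,0,0,1]]])

```text
clock: 4.32
tool_pos: [0.4485, 0.3808, 0.0418]
orientation: [180.0, 0.0, 22.0]
force: [0.5, -2.8, 1.8]
opening: 0.02
gripper_force: 30.0
```

Run:
```python
from h import *
st=ctrl.get_obs(); print(st)
P=st['tool_pos'];R0=R.from_euler('xyz',st['orientation'],degrees=True)
def neckR(k,yaw=303.18,lean=27):
    return R.from_euler('z',yaw,degrees=True)*R.from_euler('y',-lean,degrees=True)*R.from_euler('z',k,degrees=True)
N=neckR(0).as_matrix(); print(N)
m=np.array([.509,-.028,.145])
tool=neckR(0)*R.from_euler('x',180,degrees=True)
# view pose: mouth at tool (0.085,0,zv): zv along tool z
for zv in (.12,.15,.18):
    p=m-tool.apply([.085,0,zv]); print(zv,p,rel(p,tool))
```

```text
{'clock': 4.3167, 'joint_pos': array([ 5.93633687e+01,  2.28896325e+01, -2.30623617e+01,  6.98359982e-03,
       -4.40714486e+01,  5.25831005e+01]), 'qvel': array([ 0.06776455, -0.00133288, -0.07421362, -0.04155821, -0.07420535,
        0.06651239]), 'tau': array([ 1.24195352e+00, -5.33439875e+01,  2.24503702e+01,  4.71406773e+00,
        6.66585825e-01,  2.47889251e-02]), 'tool_pos': array([0.44848099, 0.38079188, 0.04178679]), 'orientation': array([1.79981899e+02, 1.56690839e-02, 2.19514853e+01]), 'force': array([ 0.5400617 , -2.77240803,  1.82763222]), 'moment': array([-0.89547947, -0.27652405,  0.00940341]), 'gripper_force': 29.9970942735672, 'opening': 0.019950971835707033}
[[ 4.87622124e-01  8.36955398e-01 -2.48455882e-01]
 [-7.45732720e-01  5.47271104e-01  3.79969799e-01]
 [ 4.53990500e-01 -2.77555756e-17  8.91006524e-01]]
0.12 [0.43773741 0.08098366 0.21333159] [ -0.323   0.394   1.348 -12.209  27.411 -17.142]
0.15 [0.43028374 0.09238275 0.24006179] [ -0.323   0.394   1.348 -12.475  26.076 -19.816]
0.18 [0.42283006 0.10378185 0.26679198] [ -0.323   0.394   1.348 -12.741  24.741 -22.489]
```

>>> play_rows(commands=[[[0,0,0,0,0,-2,1],[0,0,0,0,0,-5,1],[0,0,0,0,0,-8,1],[0,0,0,0,0,-10,1]]])

```text
clock: 4.65
tool_pos: [0.4489, 0.3818, 0.1441]
orientation: [-179.9, -0.1, 22.0]
force: [0.8, 0.5, -1.6]
opening: 0.0199
gripper_force: 30.0
```

>>> play_rows(commands=[[[-0.026,0.031,0.108,-1,2.1,-0.8,1],[-0.052,0.063,0.216,-2,4.2,-1.6,1],[-0.078,0.094,0.323,-3,6.3,-2.4,1],[-0.103,0.126,0.431,-4,8.3,-3.1,1],[-0.129,0.157,0.539,-5,10.4,-3.9,1],[-0.155,0.189,0.647,-6,12.5,-4.7,1],[-0.181,0.22,0.755,-7,14.6,-5.5,1],[-0.207,0.252,0.863,-8,16.7,-6.3,1]]])

```text
clock: 5.32
tool_pos: [0.4362, 0.1951, 0.2049]
orientation: [175.4, -17.6, -27.5]
force: [-0.3, -0.4, -2.3]
opening: 0.0198
gripper_force: 30.0
```

```bash
cat >> h.py <<'E'
def neckR(k,yaw=303.18,lean=27):
    return R.from_euler('z',yaw,degrees=True)*R.from_euler('y',-lean,degrees=True)*R.from_euler('z',k,degrees=True)
X180=R.from_euler('x',180,degrees=True)
E
python3 - <<'E'
from h import *
st=ctrl.get_obs(); print(st['clock'],st['tool_pos'],st['orientation'],st['joint_pos'],st['opening'])
tool=neckR(0)*X180
print(rel(np.array([.509,-.028,.145])-tool.apply([.085,0,.15]),tool))
E
```

```text
5.3167 [0.43620689 0.19512245 0.204949  ] [175.40696483 -17.59807077 -27.51315054] [ 61.97053414   0.16608606 -38.51277044  20.92359887 -57.76431352
 -12.44200483] 0.01980510650538189
[-0.116  0.141  0.479  5.085  9.521 -1.313]
```

>>> play_rows(commands=[[[-0.023,0.028,0.096,1,1.9,-0.3,1],[-0.046,0.056,0.192,2,3.8,-0.5,1],[-0.07,0.085,0.287,3,5.7,-0.8,1],[-0.093,0.113,0.383,4,7.6,-1,1],[-0.116,0.141,0.479,5.1,9.5,-1.3,1],[-0.116,0.141,0.479,5.1,9.5,-1.3,1],[-0.116,0.141,0.479,5.1,9.5,-1.3,1]]])

```text
clock: 5.9
tool_pos: [0.4315, 0.0937, 0.2396]
orientation: [179.9, -26.9, -56.4]
force: [0.2, 0.3, -2.8]
opening: 0.0197
gripper_force: 30.0
```

Run:
```python
from h import *
st=ctrl.get_obs(); s=wrist(st,ctrl.snapshot('wrist')); save(s,'w3.png'); print(st['clock'],st['tool_pos'],st['orientation'],st['joint_pos'],st['qvel'])
np.save('w3.npy',np.r_[s['origin'],s['rotation'].ravel()])
print(ctrl.find_in(s,'neck'),proj(s,[.509,-.028,.145]))
```

```text
5.9 [0.43147847 0.09365782 0.23963669] [179.87677129 -26.86632695 -56.4122176 ] [ 59.68051998  -3.91708145 -42.38533416  26.18867796 -66.55920541
 -39.88423034] [0.38607652 0.75587035 0.65286205 0.07553221 0.72091739 1.29387486]
[{'bbox': [263.0, 62.0, 46.6, 98.7], 'conf': 0.62}] [286.74573312 106.31019007]
```

View pics/w3.png

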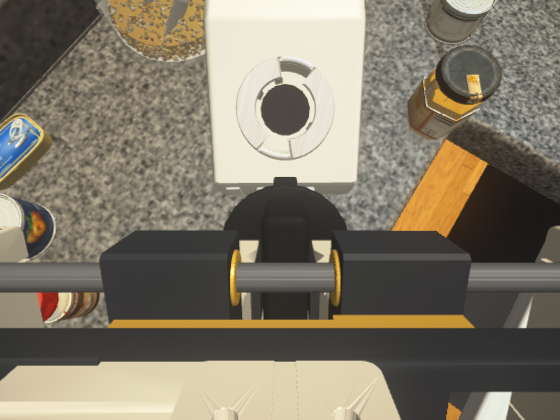

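Run:
```python
import cv2
im=cv2.imread('pics/w3.png'); cv2.imwrite('pics/w3c.png',cv2.resize(im[45:205,205:365],None,fx=3.75,fy=3.75,interpolation=cv2.INTER_CUBIC))
```

```text
(no output)
```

View pics/w3c.png

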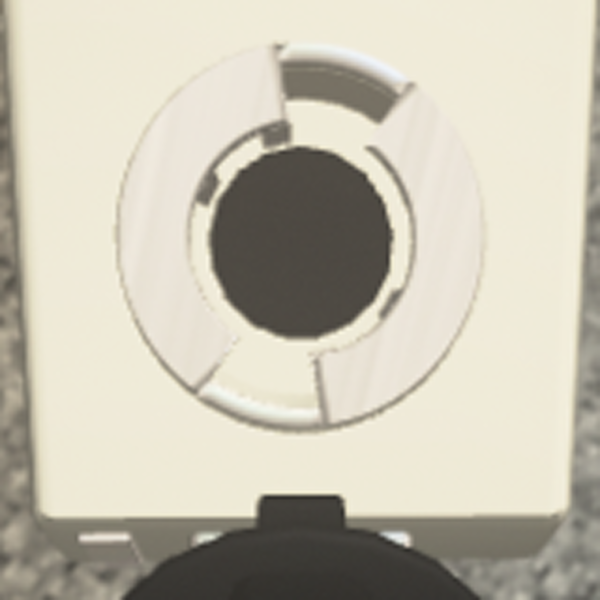

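Run:
```python
from h import *
from scipy.optimize import least_squares
a=np.load('w3.npy'); s=dict(origin=a[:3],rotation=a[3:].reshape(3,3),camera_matrix=np.array([[314.353,0,284.766],[0,314.353,209.289],[0,0,1]]))
N=neckR(0).as_matrix(); m=np.array([.509,-.028,.145])
def pl(x,y):
    o,d=ray(s,205+x/3.75,45+y/3.75); t=((m-o)@N[:,2])/(d@N[:,2]); return (N.T@(o+d*t-m))[:2]
C=np.array([pl(*p) for p in [(118,235),(485,240),(150,130),(145,330),(197,390),(327,426),(440,370),(470,180),(413,83),(275,45),(200,85)]])
r=least_squares(lambda p:np.hypot(*(C-p[:2]).T)-p[2],[0,0,.046]); print(r.x*1000,r.fun*1000)
c=r.x[:2]
for nm,P in [('topL',[(275,45),(287,122)]),('topR',[(413,85),(381,122)]),('botL',[(197,390),(238,340)]),('botR',[(327,425),(317,352)])]:
    q=[pl(*p)-c for p in P]; print(nm,[(round(np.hypot(*v)*1000,1),round(np.degrees(np.arctan2(v[1],v[0])),1)) for v in q])
k=r.x[2]/.046; print('range to mouth', np.linalg.norm(m-a[:3]))
```

```text
[-3.5301957   0.94602331 45.2535784 ] [ 0.62216069  0.05923434  0.40710254 -0.3722244  -0.59202247 -0.11338095
  1.24572577 -1.48280178  0.41329239  0.78596095 -0.97304708]
topL [(np.float64(46.0), np.float64(8.8)), (np.float64(28.7), np.float64(8.1))]
topR [(np.float64(45.3), np.float64(-35.4)), (np.float64(34.2), np.float64(-33.3))]
botL [(np.float64(44.7), np.float64(143.2)), (np.float64(28.3), np.float64(145.1))]
botR [(np.float64(44.9), np.float64(-171.4)), (np.float64(26.3), np.float64(-171.5))]
range to mouth 0.30749362946068043
```

Run:
```python
from h import *
he=np.array(ctrl.snapshot('wrist')['hand_eye']);K=np.array([[314.353,0,284.766],[0,314.353,209.289],[0,0,1]])
for v in (176,177,178):
    d=he[:3,:3]@np.linalg.inv(K)@[285.5,v,1]; o=he[:3,3]; print((o+d*(.034-o[2])/d[2])*1000)
st=ctrl.get_obs(); print(st['tool_pos'],st['orientation'])
N=neckR(0); m=np.array([.509,-.028,.145])+N.apply([-.0035,.0009,0]); np.save('m.npy',m); print(m)
t=neckR(-13.3)*X180
for z in (.03,.0):
    print(rel(m+N.apply([0,0,.042+z])-t.apply([.0015,0,0]),t))
```

```text
[38.17227755  1.11924676 34.        ]
[37.55629978  1.12088094 34.        ]
[36.93932574  1.12251776 34.        ]
[0.43170503 0.09429036 0.23962914] [179.84823961 -26.89424349 -56.34711843]
[ 0.50804658 -0.02489739  0.14341103]
[-1.000e-03  2.000e-03  2.390e-01  8.110e+00  1.670e-01  7.784e+00]
[-1.0000e-03  2.0000e-03  2.3900e-01  8.1150e+00  1.7000e-01  1.0784e+01]
```

>>> play_rows(commands=[[[0,0,0.08,2.5,0,2,1],[0,0,0.16,5,0,4,1],[0,0,0.239,7,0,6,1],[0,0,0.239,8.1,0.06,7.8,1],[0,0,0.239,8.1,0.06,7.8,1],[0,0,0.239,8.1,0.06,7.8,1],[0,0,0.239,8.1,0.06,7.8,1]]])

```text
clock: 6.63
tool_pos: [0.4907, 0.004, 0.2071]
orientation: [-173.3, -26.2, -71.7]
force: [-0.1, 0.3, -0.4]
opening: 0.0204
gripper_force: 30.0
```

```bash
cat >> h.py <<'E'
def where():
    st=ctrl.get_obs(); m=np.load('m.npy'); N=neckR(0)
    T=R.from_euler('xyz',st['orientation'],degrees=True); cap=T*X180
    p=N.inv().apply(st['tool_pos']+T.apply([.0015,0,.042])-m)*1000
    q=(N.inv()*cap).as_euler('ZXY',degrees=True)
    print('t',st['clock'],'capmm',p.round(1),'zxy',q.round(1),'Fneck',N.inv().apply(st['force']).round(1),'M',N.inv().apply(st['moment']).round(2),'op',round(st['opening'],4),'q',st['joint_pos'].round(0))
E
python3 -c "
from h import *
where()"
```

```text
t 6.6333 capmm [ 0.3  0.9 30.1] zxy [-13.3   0.    0.1] Fneck [-0.5  0.1 -0.2] M [ 0.09  1.96 -0.04] op 0.0204 q [ 43.  -1. -46.  33. -54. -45.]
```

>>> play_rows(commands=[[[0,0,0,0,0,1,1],[0,0,0,0,0,2,1],[0,0,0,0,0,2.6,1],[0,0,0,0,0,3,1],[0,0,0,0,0,3.3,1],[0,0,0,0,0,3.6,1],[0,0,0,0,0,3.6,1]]])

```text
clock: 7.22
tool_pos: [0.4994, -0.01, 0.1748]
orientation: [-173.3, -26.2, -71.7]
force: [-0.3, -0.5, -1.9]
opening: 0.02
gripper_force: 30.0
```

```bash
python3 -c "
from h import *
where()"
```

```text
t 7.2167 capmm [ 0.4  0.6 -6.3] zxy [-13.3   0.    0. ] Fneck [-0.7 -0.5 -1.8] M [ 0.05  1.93 -0.01] op 0.02 q [ 39.   2. -49.  37. -48. -47.]
```

>>> play_rows(commands=[[[0,0,0,0,0,0.2,1],[0,0,0,0,0,0.4,1],[0,0,0,0,0,0.6,1],[0,0,0,0,0,0.6,1]]])

```text
clock: 7.55
tool_pos: [0.5011, -0.0123, 0.1697]
orientation: [-173.2, -26.2, -71.7]
force: [-2.1, 2.5, 0.0]
opening: 0.0201
gripper_force: 30.0
```

>>> play_rows(commands=[[[0,0,0,0,0,0.2,1],[0,0,0,0,0,0.4,1],[0,0,0,0,0,0.5,1],[0,0,0,0,0,0.5,1]]])

```text
clock: 7.88
tool_pos: [0.5024, -0.0142, 0.1653]
orientation: [-173.2, -26.2, -71.7]
force: [-2.2, 1.3, 3.1]
opening: 0.0199
gripper_force: 30.0
```

```bash
python3 -c "
from h import *
where()"
```

```text
t 7.8833 capmm [  0.6   0.9 -17. ] zxy [-13.4   0.    0.1] Fneck [-0.6 -1.1  3.8] M [-0.23  2.24 -0.06] op 0.0199 q [ 38.   2. -50.  39. -47. -48.]
```

>>> play_rows(commands=[[[0,0,0,0,0,0.3,1],[0,0,0,0,0,0.6,1],[0,0,0,0,0,0.8,1],[0,0,0,0,0,1.0,1],[0,0,0,0,0,1.0,1],[0,0,0,0,0,1.0,1]]])

```text
clock: 8.38
tool_pos: [0.505, -0.0179, 0.1564]
orientation: [-173.2, -26.2, -71.7]
force: [-4.7, 3.5, 5.8]
opening: 0.0197
gripper_force: 30.0
```

```bash
python3 -c "
from h import *
where()"
```

```text
t 8.3833 capmm [  0.7   1.  -27. ] zxy [-13.4   0.1   0. ] Fneck [-2.3 -2.   7.6] M [-0.46  2.28 -0.  ] op 0.0197 q [ 37.   3. -51.  40. -45. -48.]
```

>>> play_rows(commands=[[[0,0,0,0,0,0.15,1],[0,0,0,0,0,0.3,1],[0,0,0,0,0,0.3,1],[0,0,0,0,0,0.3,1]]])

```text
clock: 8.72
tool_pos: [0.5057, -0.019, 0.1539]
orientation: [-173.2, -26.2, -71.7]
force: [-4.7, 4.0, 5.8]
opening: 0.0198
gripper_force: 30.0
```

```bash
python3 -c "
from h import *
where()"
```

```text
t 8.7167 capmm [  0.7   1.  -29.9] zxy [-13.4   0.1   0. ] Fneck [-2.6 -1.8  7.9] M [-0.72  2.38  0.  ] op 0.0198 q [ 37.   3. -52.  40. -44. -49.]
```

>>> play_rows(commands=[[[0,0,0,0,0,0.1,1],[0,0,0,0,0,0.2,1],[0,0,0,0,0,0.2,1]]])

```text
clock: 8.97
tool_pos: [0.5061, -0.0196, 0.1525]
orientation: [-173.2, -26.2, -71.7]
force: [-13.1, 7.9, 14.4]
opening: 0.0196
gripper_force: 30.0
```

```bash
python3 -c "
from h import *
where()"
```

```text
t 8.9667 capmm [  0.7   1.  -31.4] zxy [-13.4   0.1   0. ] Fneck [-5.8 -6.7 19.1] M [-2.29  3.64  0.  ] op 0.0196 q [ 36.   4. -52.  41. -44. -49.]
```

>>> play_rows(commands=[[[0,0,0,0,0,0.1,1],[0,0,0,0,0,0.2,1],[0,0,0,0,0,0.2,1]]])

```text
clock: 9.22
tool_pos: [0.5065, -0.0204, 0.1519]
orientation: [-173.1, -26.2, -71.8]
force: [-29.1, 14.9, 31.1]
opening: 0.0196
gripper_force: 30.0
```

```bash
python3 -c "
from h import *
where()"
```

```text
t 9.2167 capmm [  1.2   0.9 -32.4] zxy [-13.4   0.2  -0. ] Fneck [-11.2 -16.2  40.7] M [-5.66  5.58  0.03] op 0.0196 q [ 36.   4. -52.  41. -44. -49.]
```

>>> play_rows(commands=[[[0,0,0,0,0,-0.2,1],[0,0,0,0,0,-0.35,1],[0,0,0,0,0,-0.35,1]]])

```text
clock: 9.47
tool_pos: [0.5058, -0.0193, 0.154]
orientation: [-173.2, -26.2, -71.8]
force: [-3.6, 1.2, 7.3]
opening: 0.0197
gripper_force: 30.0
```

```bash
python3 -c "
from h import *
where()"
```

```text
t 9.4667 capmm [  1.    0.9 -29.9] zxy [-13.4   0.1   0. ] Fneck [ 0.7 -2.3  7.9] M [-0.83  1.24 -0.03] op 0.0197 q [ 37.   3. -52.  40. -44. -49.]
```

>>> play_rows(commands=[[[0,0,0.1,0,-0.015,0,1],[0,0,0.2,0,-0.03,0,1],[0,0,0.3,0.01,-0.045,0,1],[0,0,0.3,0.01,-0.045,0,1]]])

```text
clock: 9.8
tool_pos: [0.507, -0.0185, 0.154]
orientation: [-165.2, -22.8, -90.7]
force: [-2.9, 5.3, 7.3]
opening: 0.0195
gripper_force: 30.0
```

```bash
python3 -c "
from h import *
where()"
```

```text
t 9.8 capmm [  0.8   2.  -29.9] zxy [-30.9   0.1   0.1] Fneck [-2.   0.4  9.3] M [ 0.03  1.86 -0.11] op 0.0195 q [ 37.   4. -51.  40. -44. -66.]
```

>>> play_rows(commands=[[[0,0,0.1,0,-0.01,0,1],[0,0,0.2,0.01,-0.02,0,1],[0,0,0.3,0.02,-0.03,0,1],[0,0,0.4,0.03,-0.04,0,1],[0,0,0.5,0.04,-0.04,0,1],[0,0,0.6,0.05,-0.05,0,1],[0,0,0.7,0.06,-0.06,0,1],[0,0,0.8,0.07,-0.07,0,1]]])

```text
clock: 10.47
tool_pos: [0.5078, -0.019, 0.1545]
orientation: [-153.6, -5.9, -134.8]
force: [-2.6, 4.0, 7.5]
opening: 0.0196
gripper_force: 30.0
```

```bash
python3 -c "
from h import *
where()"
```

```text
t 10.4667 capmm [  0.8   1.7 -29.8] zxy [-76.7   0.    0.2] Fneck [-0.9 -0.   8.9] M [0.21 1.78 0.06] op 0.0196 q [  36.    4.  -51.   40.  -44. -112.]
```

>>> play_rows(commands=[[[0,0,0.1,0,-0.01,0,1],[0,0,0.2,0,-0.03,0,1],[0,0,0.29,0,-0.04,0,1],[0,0,0.29,0,-0.04,0,1],[0,0,0.29,0,-0.04,0,1]]])

```text
clock: 10.88
tool_pos: [0.508, -0.0192, 0.1547]
orientation: [-153.1, 1.5, -149.5]
force: [-2.8, 3.9, 7.1]
opening: 0.0198
gripper_force: 30.0
```

```bash
python3 -c "
from h import *
where()"
```

```text
t 10.8833 capmm [  0.8   1.7 -29.8] zxy [-93.   -0.    0.2] Fneck [-1.  -0.2  8.5] M [ 0.21  1.86 -0.13] op 0.0198 q [  36.    4.  -51.   40.  -44. -128.]
```

>>> play_rows(commands=[[[0,0,0.035,0,0,0,1],[0,0,0.07,0,0,0,1],[0,0,0.07,0,0,0,1]]])

```text
clock: 11.13
tool_pos: [0.508, -0.0193, 0.1547]
orientation: [-153.2, 3.4, -153.1]
force: [-2.1, 3.5, 7.5]
opening: 0.0196
gripper_force: 30.0
```

```bash
python3 -c "
from h import *
where()"
```

```text
t 11.1333 capmm [  0.8   1.7 -29.8] zxy [-97.1  -0.    0.2] Fneck [-0.3  0.2  8.5] M [0.16 1.59 0.02] op 0.0196 q [  36.    4.  -51.   40.  -44. -132.]
```

>>> play_rows(commands=[[[0,0,0.035,0,0,0,1],[0,0,0.06,0,0,0,1],[0,0,0.06,0,0,0,1]]])

```text
clock: 11.38
tool_pos: [0.508, -0.0201, 0.155]
orientation: [-153.3, 4.8, -156.1]
force: [0.6, -0.3, 9.3]
opening: 0.0198
gripper_force: 30.2
```

```bash
python3 -c "
from h import *
where()"
```

```text
t 11.3833 capmm [  1.4   1.2 -29.8] zxy [-1.005e+02  0.000e+00  1.000e-01] Fneck [4.7 0.3 8. ] M [ 0.19 -0.43  0.61] op 0.0198 q [  36.    4.  -51.   41.  -44. -135.]
```

>>> play_rows(commands=[[[0,0,-0.05,0,0,0,1],[0,0,-0.095,0,0,0,1],[0,0,-0.095,0,0,0,1],[0,0,-0.095,0,0,-0.2,1],[0,0,-0.095,0,0,-0.4,1],[0,0,-0.095,0,0,-0.5,1],[0,0,-0.095,0,0,-0.5,1]]])

```text
clock: 11.97
tool_pos: [0.5066, -0.0177, 0.1593]
orientation: [-153.1, 2.4, -151.2]
force: [-1.3, 1.2, 6.3]
opening: 0.02
gripper_force: 30.0
```

```bash
python3 -c "
from h import *
where()"
```

```text
t 11.9667 capmm [  1.    1.4 -24.8] zxy [-95.   -0.    0.1] Fneck [ 1.3 -0.5  6.4] M [ 0.34  0.94 -0.04] op 0.02 q [  37.    3.  -51.   40.  -45. -130.]
```

>>> play_rows(commands=[[[0,0,0,0,0,0,5],[0,0,0,0,0,0,5],[0,0,0,0,0,0,5],[0,0,0,0,0,0,5],[0,0,0,0,0,0,5],[0,0,0,0,0,0,5],[0,0,0,0,0,0,5]]])

```text
clock: 12.55
tool_pos: [0.5055, -0.0183, 0.1582]
orientation: [-153.1, 2.3, -151.3]
force: [-0.6, 1.3, 1.7]
opening: 0.0495
gripper_force: 0.8
```

>>> play_rows(commands=[[[0,0,0,0,0,-1,5],[0,0,0,0,0,-3,5],[0,0,0,0,0,-5,5],[0,0,0,0,0,-8,5],[0,0,0,0,0,-10,5],[0,0,0,0,0,-10,5],[0,0,0,0,0,-10,5]]])

```text
clock: 13.13
tool_pos: [0.4809, 0.0203, 0.2479]
orientation: [-153.2, 2.4, -151.2]
force: [0.3, -0.7, -0.1]
opening: 0.0499
gripper_force: 0.0
```

Run:
```python
from h import *
where(); s=ctrl.snapshot('wrist'); st=ctrl.get_obs(); wrist(st,s)
im=s['color'][0:260,130:440,::-1]; cv2.imwrite('pics/w4.png',cv2.resize(im,None,fx=2.2,fy=2.2,interpolation=cv2.INTER_CUBIC))
print(ctrl.find_in(s,'cap')[:2])
m=np.load('m.npy');N=neckR(0)
for z in (-.024,-.012): print(z,[(proj(s,m+N.apply([0,0,z+.039])+neckR(-95).apply(v))).round(1) for v in ([.036,0,0],[-.036,0,0],[0,.036,0],[0,-.036,0])], proj(s,m+N.apply([0,0,z+.079])).round(1))
```

```text
t 13.1333 capmm [ 0.3  0.6 75.1] zxy [-95.   -0.1   0.1] Fneck [ 0.6 -0.1 -0.5] M [ 0.13  1.52 -0.05] op 0.0499 q [  46.   -4.  -42.   30.  -61. -125.]
[{'bbox': [236.1, 140.4, 96.0, 70.2], 'conf': 0.72}, {'bbox': [239.3, 167.0, 82.4, 88.6], 'conf': 0.62}]
-0.024 [array([284.2, 166.3]), array([284.1, 248.5]), array([241.8, 208.8]), array([326.6, 208.9])] [284.2 222.7]
-0.012 [array([284.2, 168.2]), array([284.1, 253.8]), array([239.8, 212.5]), array([328.5, 212.6])] [284.1 227.8]
```

View pics/w4.png

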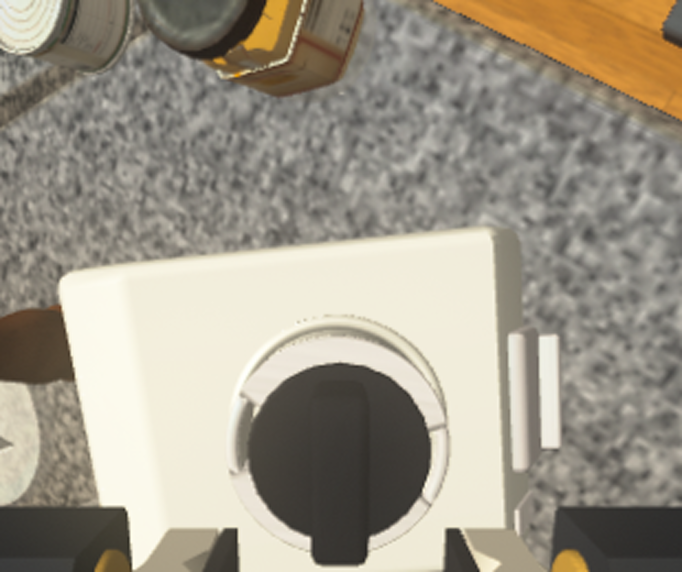

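```bash
python3 -c "
from h import *
print(ctrl.close_job())"
```

```text
the job is handed in; nothing more can be done
None
```

I put the cap in the neck, pressed it in, turned it to the stop, eased it back about 5°, let go and handed the job in after about 13 s. The close-up afterwards fits the locked seat, though the picture alone can't rule out 28 mm unlocked; the force while lifting points to locked. No verdict came back.

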